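# Push the bearing sleeve up the gauging ramp to its stop

### The job

With a fingertip, swing the keeper arm on the gauging ramp fully open, out of the sleeve's way, before moving the sleeve. Then push the steel bearing sleeve slowly up the ramp from behind, rolling or sliding, never lifting it and never letting it run loose on the slope, until it is square against the stop block and presses the sprung plunger in, and finish still holding it there with the fingers. Do not make the sleeve bump the keeper arm, do not shove the clamped stop block out of place, and leave the other parts on the bench alone.

Things in the scene. Friction and masses are not known exactly. Their poses are not given: they have to be found in the camera images.
- deck: Grey ramp deck, 327 x 180 mm, bolted down, rising 6 degrees along its x (uphill, roughly away from the robot); y = left, z square to it. Origin: on the deck, mid-lane, at the uphill face of the foot kerb, 22 mm above the bench. Kerb 5 mm high, x = -10 to 0; below x = -12 mm only open bench. Lane 110 mm wide between rails 10 mm wide and high.
- sleeve: Plain steel bearing sleeve to be pushed: hollow cylinder, diameter 50 mm, length 100 mm, about 0.65 kg. Origin at its centre, y axis along the cylinder, across the lane. It starts leaning on the foot kerb, centre about 15 mm uphill of the deck's origin and 25 mm above the deck. Oiled: rolls or slides up at 1 to 4 N and runs back if let go.
- keeper (a joint): Keeper arm angle (rad): 0 = straight across the lane, 1.57 = fully open, along the left rail, against its end stop. It starts nearly closed. It stays where it is left (drag about 0.6 N at the peg).
- keeper_peg (a point): Top of an upright round peg, 12 mm diameter, 27 mm tall, top 56 mm above the deck, on the free end of the keeper arm, 95 mm from the pivot. The arm is a flat bar 12 mm wide, 10 mm thick, its middle 34 mm above the deck. Closed, the peg is at x = 90, y = -19 mm of the deck; push it from its downhill side, in an arc uphill and then left.
- keeper_pivot (a point): The keeper arm's pivot, axis square to the deck, at x = 90, y = 76, z = 34 mm of the deck, on a post outside the left rail. Seen from above the arm opens anticlockwise.
- stop_face (a point): Centre of the downhill face of the dark steel stop block, 25 mm above the deck; axes as the deck's. Block 108 mm wide, 42 mm high, clamped at an adjustable place 225 to 265 mm uphill of the deck's origin; the clamp slips at about 80 N. The sleeve touches it when its centre is 25 mm downhill of this point.
- plunger (a joint): Travel (m) of the sprung brass plunger, 14 mm diameter, in the middle of the stop's face: 0 = standing 6 mm proud, 0.006 = pressed flush with the face. It pushes back with 2 N at first and 4 N when flush.
- gear: Bystander: spur gear lying flat beside the ramp, 68 mm diameter, hub 32 mm high. Origin under its centre.
- bearing: Bystander: bearing ring lying flat beside the ramp, 52 mm diameter, 16 mm high. Origin under its centre.
- shaft: Bystander: stepped steel shaft stub standing beside the ramp, 36 mm diameter, 62 mm tall. Origin under its centre.
- collar: Bystander: dark steel collar standing beside the ramp, 44 mm diameter, 30 mm high. Origin under its centre.
- wrench: Bystander: wrench, 190 mm long, lying on the left of the bench.
- oil: Bystander: oil bottle, 66 mm diameter, 150 mm tall, on the left of the bench. Origin under its centre.
- cup: Bystander: open steel cup, 80 mm diameter, 60 mm tall, on the right of the bench. Origin under its centre.
Things that resemble listed ones, but are neither listed nor needed, are in the scene too. Leave any purple look-alike of the sleeve alone.

How it is judged:
By the outcome, as a careful person would: the job done as asked, in the order asked, and still so for the second after the job is handed in, while the arm keeps its last pose, push and grip.
It also fails if it takes over 54 s, if anything falls off the work surface, if the arm or the gripper's body presses on something with over 40 N, if the wrist force passes 120 N, or if a joint passes its speed limit or range.

### The arm

A 6-joint arm with a two-finger parallel gripper is mounted at the origin on the work surface. World frame = base frame: x ahead of the robot, y to its left, z up, the work surface at z = 0. Lengths are in mm, angles in rad, forces in N, time in s.
With the tool pointing down it reaches from about 300 to 775 mm from the base axis. Payload 14.6 kg.
Tool frame: the origin (TCP) lies at the very end of the fingers, on their centre line; the grasp point (between the pads) lies 19 mm behind it; z points along the fingers, y is the line along which they close (so a half turn about z gives the same grasp; the last joint's range is limited). The gripper opens to 94 mm and grips with 3 to 60 N. Pads are 16 mm wide; open, the fingers measure 119 mm over their backs; the gripper's body (75 mm by 177 mm) begins 78 mm behind the grasp point.
Start: joints at [1.044, 0.3, 1.521, -0, 1.321, -0.067], TCP at [244.069, 492.869, 180.346] pointing down, gripper open.
Joint ranges: [-3.03, 3.03], [-0.79, 2.21], [0.23, 2.52], [-1.04, 4.18], [0, 3.07], [-2.55, 2.55]. Speed limits (rad/s): [2.22, 2.22, 2.57, 3.14, 3.14, 3.14].

### API

Orientations are given as [roll, pitch, yaw] about the fixed x, y, z axes, in that order (R = Rz(yaw) Ry(pitch) Rx(roll)).
In Python, from cell import manip, camera, get_calibration gives the robot as it stands.
- The arm moves only by the tool arm_command, never from a script. Its argument "targets" is a list of rows, each an object of numbers: "hand": the opening, from -1 (shut) to 1 (fully open), so that 0 is half open; "x", "y", "z": the shift along the tool's x, y, z in m; "yaw": the turn about the tool's z in rad. In form: [{"hand": .., "x": .., "y": .., "z": .., "yaw": ..}, ...]. A call has 1 to 10 rows; each row shifts and turns the commanded pose from where the row before left it, along the tool's axes as they then stand; what a row does not reach is not made up. A row lasts 1/10 s, in which the tool goes at most 50 mm and 8.59 degrees, less where a joint would pass 70% of its speed; a pose out of reach is approached as far as the arm can. A call is refused whole if a number of a shift passes 0.05 or a number of a turn 0.15, either way. A call with a gripper value outside its range is refused whole. The fingers move at their own pace and stop on an object; "newtons" is the grip in N (left out, the last holds). Time passes only in rows, so rows that do not move let the fingers close. It gives the time, the measured TCP pose, the force, the opening and the grip force at its end, in the units of the state.
- manip.read_state(): the state, without advancing time (a new reading comes with each control period).
- camera(name): name is "scene" or "top" or "wrist"; returns the picture (400x640x3 uint8, red, green, blue); there is no depth.
- get_calibration(name): a dict with "K" (3x3 intrinsics, pixels), "dist_coeffs" ([k1, k2, p1, p2, k3] as OpenCV has them; the pictures are not rectified), "cam_to_world" (4x4, takes a point from camera to world coordinates). Camera axes: x right, y up, looking along -z (the intrinsics and any distortion apply to the point x, -y, -z); pixel columns grow to the right and rows downward; lengths in mm; the calibration is good to about 2 mm. A picture is of the moment at which its call begins: read the wrist's pose just before it. get_calibration takes no time and is no camera call; for the wrist camera it gives the pose at the moment of the call.
- manip.sign_off(): hands the job in; it is judged then, once.
The state is a dict: "clock": time; "joints": joint angles; "qd": joint speeds; "effort": joint torques, N m; "eef_pos": TCP position; "eef_rot": TCP orientation; "wrist_force": force on the tool from outside, world axes, zero at the start; "moment": the same for the moment, N m; "finger_gap": finger opening in mm; "finger_force": force on a finger pad.
Only numpy, scipy, OpenCV 4.12 (cv2) and the standard library are available. Lean on these libraries where they do the work, as an engineer would, in place of code of your own. Each camera call takes 0.05 s, during which the arm holds its last target. There are 200 camera calls.

## Working session

There is one attempt and no reset: what is moved stays moved. The work goes in short steps, Python scripts to look and compute and a tool call to move; the robot and the scene stay as the last step left them, time stands still between calls to the robot, and variables do not carry over. Pictures are saved under pics/ and viewed, at most 10 in all, crops included, and the job is handed in when it is done.

Besides the shell and the picture viewer there is one more tool, called after "Call:" as name(argument=value, ...) on one line, values as JSON. arm_command: Moves the arm, as the interface text tells. Its arguments: {"type":"object","properties":{"targets":{"type":"array"},"newtons":{"type":"number"}},"required":["targets"]}

```bash
ls; mkdir -p pics
cat > h.py <<'E'
import numpy as np, cv2
from cell import manip, camera, get_calibration
def ray(c,uv):
    K=np.array(c["K"]);d=np.array(c["dist_coeffs"],float);T=np.array(c["cam_to_world"])
    p=cv2.undistortPoints(np.array([[uv]],float),K,d)[0,0]
    return T[:3,3],T[:3,:3]@np.array([p[0],-p[1],-1])
def onz(c,uv,z):
    o,d=ray(c,uv);return o+d*(z-o[2])/d[2]
def proj(c,P):
    K=np.array(c["K"]);d=np.array(c["dist_coeffs"],float);T=np.array(c["cam_to_world"])
    q=(np.atleast_2d(P)-T[:3,3])@T[:3,:3];q=q*[1,-1,-1]
    return cv2.projectPoints(q,np.zeros(3),np.zeros(3),K,d)[0][:,0]
def tri(c1,u1,c2,u2):
    A=[];b=[]
    for c,u in((c1,u1),(c2,u2)):
        o,d=ray(c,u);d=d/np.linalg.norm(d);M=np.eye(3)-np.outer(d,d);A.append(M);b.append(M@o)
    return np.linalg.lstsq(np.vstack(A),np.hstack(b),rcond=None)[0]
def save(n,im):cv2.imwrite(f"pics/{n}.png",cv2.cvtColor(im,cv2.COLOR_RGB2BGR))
E
python3 - <<'E'
from h import *
s=manip.read_state();print(s)
for n in("scene","top"):
    save(n,camera(n));c=get_calibration(n);print(n,np.round(c["cam_to_world"],3).tolist(),c["K"],c["dist_coeffs"])
E
```

```text
pics
{'clock': 0.0, 'joints': array([ 1.04441848e+00,  3.00444443e-01,  1.52157429e+00,  4.55285653e-06,
        1.32069507e+00, -6.66222219e-02]), 'qd': array([-0.00057939,  0.00124551,  0.00149961, -0.00106773,  0.00117426,
        0.00023448]), 'effort': array([ 1.46060679e-04, -5.31794214e+01, -3.52752256e+01,  7.08879204e-02,
        2.41916638e-02, -5.03516742e-05]), 'eef_pos': array([243.91914455, 492.63407637, 179.80383888]), 'eef_rot': array([-3.14047428e+00, -7.90387828e-05,  2.68183586e+00]), 'wrist_force': array([-0.10984312,  0.35863114,  0.33334362]), 'moment': array([-0.02318801, -0.04524101,  0.04493334]), 'finger_force': 0.0, 'finger_gap': 94.44357454902436}
scene [[0.781, -0.459, 0.423, 1134.614], [0.624, 0.577, -0.527, -725.437], [-0.002, 0.676, 0.737, 1120.72], [0.0, 0.0, 0.0, 1.0]] [[469.86229195   0.         314.80857572]
 [  0.         469.86229195 194.61449707]
 [  0.           0.           1.        ]] [-0.06296671  0.          0.          0.          0.        ]
top [[-0.005, 0.984, -0.177, 296.027], [-1.0, -0.007, -0.007, -6.373], [-0.008, 0.177, 0.984, 1520.858], [0.0, 0.0, 0.0, 1.0]] [[497.23694198   0.         316.84605531]
 [  0.         497.23694198 203.89517224]
 [  0.           0.           1.        ]] [0.01572092 0.         0.         0.         0.        ]
```

View pics/top.png

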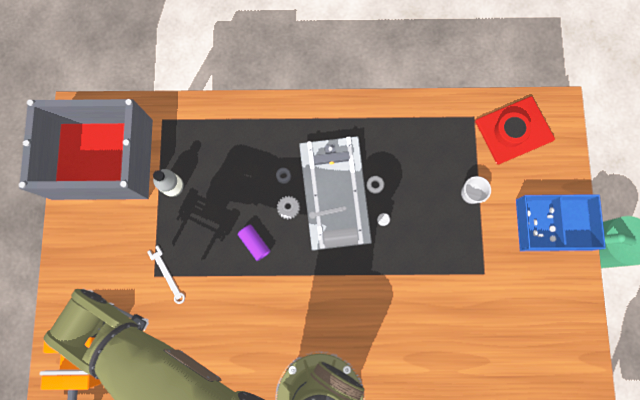

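View pics/scene.png

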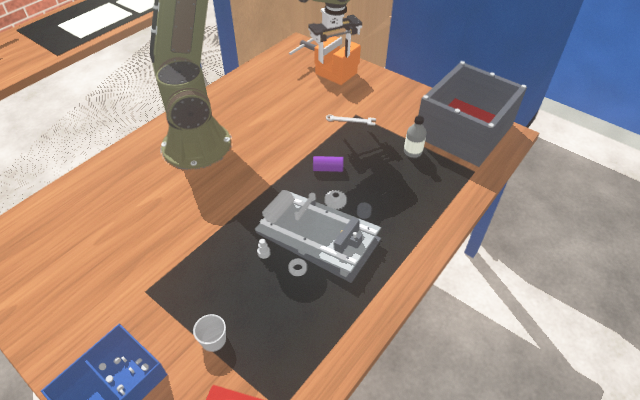

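Top: ramp at px (300–370, 137–250), sleeve at its foot around (338,238), keeper about (327,212), purple look-alike at (254,243). Scene: the sleeve is the grey cylinder at (279,207), the purple one is at (328,164), and the shaft is at (263,249). I choose the grey sleeve on the ramp. Next is a close crop.

Run:
```python
from h import *
a=cv2.imread("pics/top.png")[130:255,290:385];b=cv2.imread("pics/scene.png")[182:282,250:390]
a=cv2.resize(a,None,fx=4,fy=4,interpolation=cv2.INTER_CUBIC) #380x500
b=cv2.resize(b,None,fx=3,fy=3,interpolation=cv2.INTER_CUBIC) #420x300
o=np.zeros((500,800,3),np.uint8);o[:,:380]=a;o[:300,380:]=b;cv2.imwrite("pics/crop.png",o)
```

```text
(no output)
```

View pics/crop.png

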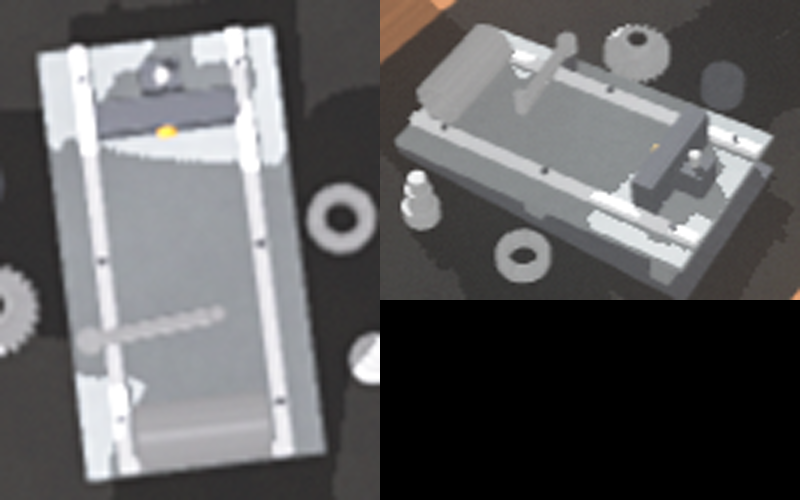

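The crop shows the ramp with deck corners at (299.3,143), (358,136.8), (371.3,243.3) and (312,250) in the top view. The keeper pivot is at about (312.5,215), the peg at (345,208.5), the plunger at (331.5,162.5), and the grey sleeve lies across the foot, as described.

```bash
cat > geo.py <<'E'
from h import *
from scipy.optimize import least_squares
def deckT(x,y,yaw):
    a=np.radians(6);c,s=np.cos(yaw),np.sin(yaw)
    R=np.array([[c,-s,0],[s,c,0],[0,0,1]])@np.array([[np.cos(a),0,-np.sin(a)],[0,1,0],[np.sin(a),0,np.cos(a)]])
    return R,np.array([x,y,22.])
E
python3 - <<'E'
from geo import *
c=get_calibration("top");cs=get_calibration("scene")
D=np.array([[315,90,0],[315,-90,0],[-12,-90,0],[-12,90,0]],float)
U=np.array([[299.3,143],[358,136.8],[371.3,243.3],[312,250]])
# scene corners: crop/3+(250,182) - (380 offset)
Us=np.array([[(773-380)/3+250,135/3+182]])
def f(p):
    R,t=deckT(*p);return (proj(c,D@R.T+t)-U).ravel()
r=least_squares(f,[550,0,0]);print(r.x,r.fun.round(1))
R,t=deckT(*r.x)
inv=lambda P:(P-t)@R
def onplane(c,uv,h):
    o,d=ray(c,uv);n=R[:,2];return inv(o+d*(((t+h*n)-o)@n)/(d@n))
print("peg",onplane(c,(345,208.5),56),"pivot",onplane(c,(312.5,215),39),"plg",onplane(c,(331.5,162.8),25))
print("stop",[onplane(c,u,42) for u in((315,156.5),(349,153))], "stopbottom",onplane(c,(316,164.5),0))
q=lambda u:((u[0]-380)/3+250,u[1]/3+182)
print("scene peg",onplane(cs,q((567,40)),39), onplane(cs,q((521,93)),56),"plg",onplane(cs,q((656,147)),25),"corner",onplane(cs,q((773,137)),0))
print("stop top scene",[onplane(cs,q(u),42) for u in((635,180),(685,107))])
print("sleeve top view front/back", [onplane(c,(290+u[0]/4,130+u[1]/4),25) for u in((135,435),(274,420))],np.degrees(r.x[2]))
E
```

```text
[ 4.47148124e+02 -6.76856236e+01  1.10439149e-01] [ 0.3  0.5 -0.1 -0.  -0.2 -0.3 -0.1 -0.1]
peg [ 97.48563846 -20.3629261   56.        ] pivot [90.46732219 76.13343683 39.        ] plg [240.55355112   1.33055049  25.        ]
stop [array([262.36497044,  48.69885972,  42.        ]), array([261.1428929 , -52.96846783,  42.        ])] stopbottom [ 2.44636932e+02  4.76874023e+01 -5.20683272e-14]
scene peg [94.43827921 76.18917619 39.        ] [104.86357111 -19.18553882  56.        ] plg [238.79017629   4.75271761  25.        ] corner [3.20195510e+02 8.68076413e+01 7.89736883e-14]
stop top scene [array([250.0233843 , -50.97007973,  42.        ]), array([246.11695231,  48.74218076,  42.        ])]
sleeve top view front/back [array([17.18001648, 51.06310353, 25.        ]), array([ 16.26681521, -52.8429066 ,  25.        ])] 6.327697143054885
```

Call:
arm_command(targets=[{"hand": -1, "x": 0, "y": 0, "z": -0.03, "yaw": 0}, {"hand": -1, "x": 0, "y": 0, "z": -0.03, "yaw": 0.14}, {"hand": -1, "x": 0, "y": 0, "z": 0, "yaw": 0.14}, {"hand": -1, "x": 0, "y": 0, "z": 0, "yaw": 0.14}, {"hand": -1, "x": 0, "y": 0, "z": 0, "yaw": 0.14}, {"hand": -1, "x": 0, "y": 0, "z": 0, "yaw": 0.14}, {"hand": -1, "x": 0, "y": 0, "z": 0, "yaw": 0.14}, {"hand": -1, "x": 0, "y": 0, "z": 0, "yaw": 0.14}, {"hand": -1, "x": 0, "y": 0, "z": 0, "yaw": 0.14}, {"hand": -1, "x": 0, "y": 0, "z": 0, "yaw": 0.14}], newtons=20)

```text
clock: 1.1
eef_pos: [244.0, 492.7, 240.0]
eef_rot: [-3.141, 0.001, 1.416]
wrist_force: [0.9, 0.1, 0.7]
finger_gap: 17.6
finger_force: 0.0
```

Call:
arm_command(targets=[{"hand": -1, "x": 0, "y": 0, "z": 0, "yaw": 0.14}, {"hand": -1, "x": 0, "y": 0, "z": 0, "yaw": 0.14}, {"hand": -1, "x": 0, "y": 0, "z": 0, "yaw": 0.14}, {"hand": -1, "x": 0, "y": 0, "z": 0, "yaw": 0.14}, {"hand": -1, "x": 0, "y": 0, "z": 0, "yaw": 0.14}, {"hand": -1, "x": 0, "y": 0, "z": 0, "yaw": 0.14}, {"hand": -1, "x": 0, "y": 0, "z": 0, "yaw": 0.14}, {"hand": -1, "x": 0, "y": 0, "z": 0, "yaw": 0.14}, {"hand": -1, "x": 0, "y": 0, "z": 0, "yaw": 0.14}, {"hand": -1, "x": 0, "y": 0, "z": 0, "yaw": 0}])

```text
clock: 2.1
eef_pos: [244.0, 492.8, 240.1]
eef_rot: [3.141, 0.0, 0.159]
wrist_force: [-0.0, -0.4, 0.3]
finger_gap: 0.3
finger_force: 0.0
```

```bash
cat >> geo.py <<'E'
R,t=deckT(447.1,-67.7,0.1104)
D2W=lambda P:np.asarray(P,float)@R.T+t
W2D=lambda P:(np.asarray(P,float)-t)@R
def need(P):
    "tool-axis shift (mm) to a deck-frame point; yaw turn to deck yaw"
    s=manip.read_state();p=s["eef_pos"];y=s["eef_rot"][2]
    d=D2W(P)-p
    return np.round([d@[np.cos(y),np.sin(y),0],d@[np.sin(y),-np.cos(y),0],-d[2]],1)
def show():
    s=manip.read_state();print("t",round(s["clock"],2),"deck",W2D(s["eef_pos"]).round(1),"yaw-rel",round(s["eef_rot"][2]-0.1104,3),"world",s["eef_pos"].round(1),"F",s["wrist_force"].round(1),"gap",round(s["finger_gap"],1))
E
python3 - <<'E'
from geo import *
show();print(need([65,-20,150]))
E
```

```text
t 2.1 deck [-116.5  579.4  231.5] yaw-rel 0.049 world [244.  492.8 240.1] F [-0.  -0.4  0.3] gap 0.3
[159.5 608.   62.1]
```

Call:
arm_command(targets=[{"hand": -1, "x": 0.01, "y": 0.04, "z": 0, "yaw": 0}, {"hand": -1, "x": 0.01, "y": 0.04, "z": 0, "yaw": 0}, {"hand": -1, "x": 0.01, "y": 0.04, "z": 0, "yaw": 0}, {"hand": -1, "x": 0.01, "y": 0.04, "z": 0, "yaw": 0}, {"hand": -1, "x": 0.01, "y": 0.04, "z": 0, "yaw": 0}, {"hand": -1, "x": 0.01, "y": 0.04, "z": 0, "yaw": 0}, {"hand": -1, "x": 0.01, "y": 0.04, "z": 0, "yaw": 0}, {"hand": -1, "x": 0.01, "y": 0.04, "z": 0, "yaw": 0}, {"hand": -1, "x": 0.01, "y": 0.04, "z": 0, "yaw": 0}, {"hand": -1, "x": 0.01, "y": 0.04, "z": 0, "yaw": 0}])

```text
clock: 3.1
eef_pos: [407.5, 112.6, 240.4]
eef_rot: [-3.142, -0.0, 0.167]
wrist_force: [0.5, -0.2, -0.7]
finger_gap: 0.6
finger_force: 0.0
```

Call:
arm_command(targets=[{"hand": -1, "x": 0.01, "y": 0.04, "z": 0.01, "yaw": 0}, {"hand": -1, "x": 0.01, "y": 0.04, "z": 0.01, "yaw": 0}, {"hand": -1, "x": 0.01, "y": 0.04, "z": 0.01, "yaw": 0}, {"hand": -1, "x": 0.01, "y": 0.04, "z": 0.01, "yaw": 0}, {"hand": -1, "x": 0.01, "y": 0.03, "z": 0.01, "yaw": 0.05}, {"hand": -1, "x": 0.01, "y": 0.018, "z": 0.01, "yaw": 0}, {"hand": -1, "x": 0, "y": 0, "z": 0, "yaw": 0}, {"hand": -1, "x": 0, "y": 0, "z": 0, "yaw": 0}])

```text
clock: 3.9
eef_pos: [498.8, -81.9, 180.2]
eef_rot: [-3.141, 0.001, 0.114]
wrist_force: [1.1, 0.1, 0.6]
finger_gap: 0.4
finger_force: 0.0
```

Run:
```python
from geo import *
show();c=get_calibration("wrist");im=camera("wrist");save("w1",im)
for n,P in dict(peg=[97.5,-20,56],piv=[90,76,39],pegclosed=[90,-19,56]).items(): print(n,proj(c,D2W(P)).round())
print(need([67,-20,90]),need([67,-20,43]))
```

```text
t 3.9 deck [ 66.1 -19.8 152.1] yaw-rel 0.004 world [498.8 -81.9 180.2] F [1.1 0.1 0.6] gap 0.4
peg [[319. 152.]]
piv [[220. 156.]]
pegclosed [[318. 160.]]
[ 7.3  0.6 62.1] [ 12.2   0.6 108.9]
```

View pics/w1.png

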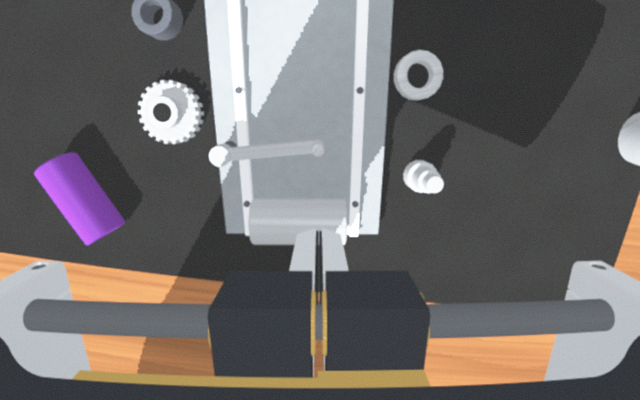

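The wrist view shows the peg at (319,149), predicted at (319,152), and the pivot at (219,155). The estimate holds. The fingertip is above the free space between the grey sleeve and the arm, so I can descend.

Call:
arm_command(targets=[{"hand": -1, "x": 0.003, "y": 0, "z": 0.03, "yaw": 0}, {"hand": -1, "x": 0.004, "y": 0, "z": 0.03, "yaw": 0}, {"hand": -1, "x": 0.003, "y": 0, "z": 0.025, "yaw": 0}, {"hand": -1, "x": 0.002, "y": 0, "z": 0.023, "yaw": 0}, {"hand": -1, "x": 0, "y": 0, "z": 0, "yaw": 0}])

```text
clock: 4.45
eef_pos: [509.7, -79.5, 70.6]
eef_rot: [-3.14, 0.004, 0.114]
wrist_force: [0.7, 0.1, 0.0]
finger_gap: 0.6
finger_force: 0.0
```

Run:
```python
from geo import *
show()
s=manip.read_state();p=s["eef_pos"]
F=lambda th:D2W([90+95*np.sin(th)-14*np.cos(th),76-95*np.cos(th)-14*np.sin(th),44])
y=s["eef_rot"][2]
for th in [0.05]+list(np.arange(0.1,1.66,0.1)):
    q=F(th);d=q-p
    print(round(th,2),np.round([d@[np.cos(y),np.sin(y),0],d@[np.sin(y),-np.cos(y),0],-d[2]],1),"turn",round(y-(th+.1104),3));p=q;y=th+.1104
```

```text
t 4.45 deck [ 65.6 -18.6  41.9] yaw-rel 0.004 world [509.7 -79.5  70.6] F [0.7 0.1 0. ] gap 0.6
0.05 [14.8  1.  -3.6] turn -0.046
0.1 [ 4.7  0.6 -0.5] turn -0.05
0.2 [ 9.5  0.9 -1. ] turn -0.1
0.3 [ 9.5  0.9 -1. ] turn -0.1
0.4 [ 9.5  0.9 -1. ] turn -0.1
0.5 [ 9.5  0.9 -1. ] turn -0.1
0.6 [ 9.5  0.9 -0.9] turn -0.1
0.7 [ 9.5  0.9 -0.9] turn -0.1
0.8 [ 9.5  0.9 -0.8] turn -0.1
0.9 [ 9.5  0.9 -0.8] turn -0.1
1.0 [ 9.5  0.9 -0.7] turn -0.1
1.1 [ 9.5  0.9 -0.6] turn -0.1
1.2 [ 9.5  0.9 -0.5] turn -0.1
1.3 [ 9.5  0.9 -0.5] turn -0.1
1.4 [ 9.5  0.9 -0.4] turn -0.1
1.5 [ 9.6  0.9 -0.3] turn -0.1
1.6 [ 9.6  0.9 -0.2] turn -0.1
```

Call:
arm_command(targets=[{"hand": -1, "x": 0.005, "y": 0, "z": -0.002, "yaw": 0}, {"hand": -1, "x": 0.005, "y": 0.001, "z": -0.001, "yaw": 0}, {"hand": -1, "x": 0.005, "y": 0, "z": -0.001, "yaw": -0.05}, {"hand": -1, "x": 0.0048, "y": 0.0006, "z": -0.0005, "yaw": -0.05}, {"hand": -1, "x": 0.0048, "y": 0.0005, "z": -0.0005, "yaw": -0.05}, {"hand": -1, "x": 0.0048, "y": 0.0005, "z": -0.0005, "yaw": -0.05}, {"hand": -1, "x": 0.0048, "y": 0.0005, "z": -0.0005, "yaw": -0.05}, {"hand": -1, "x": 0.0048, "y": 0.0005, "z": -0.0005, "yaw": -0.05}, {"hand": -1, "x": 0.0048, "y": 0.0005, "z": -0.0005, "yaw": -0.05}, {"hand": -1, "x": 0.0048, "y": 0.0005, "z": -0.0005, "yaw": -0.05}])

```text
clock: 5.45
eef_pos: [560.1, -73.2, 81.6]
eef_rot: [3.14, -0.002, 0.514]
wrist_force: [-0.7, -0.2, -0.9]
finger_gap: 0.7
finger_force: 0.0
```

```bash
cat > th.py <<'E'
from geo import *
show()
d=W2D(manip.read_state()["eef_pos"])-[90,76,44]
print("theta",round(np.arctan2(d[0],-d[1])+0.146,3),"r",np.hypot(d[0],d[1]).round(1))
E
python3 th.py
python3 - <<'E'
from geo import *
save("w2",camera("wrist"))
E
```

```text
t 5.45 deck [117.3 -17.9  47.6] yaw-rel 0.404 world [560.1 -73.2  81.6] F [-0.7 -0.2 -0.9] gap 0.7
theta 0.429 r 97.8
```

View pics/w2.png

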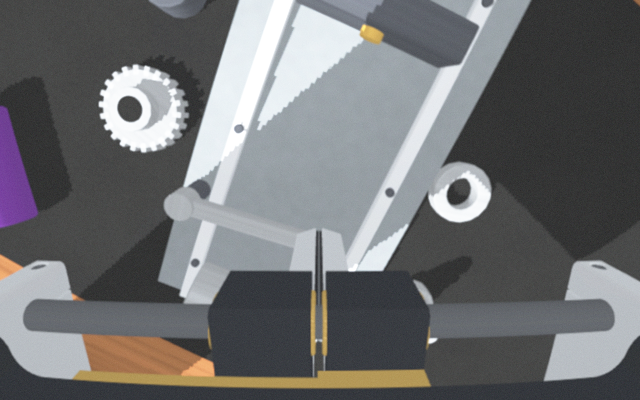

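The bar in this view runs from (180,205) to under the finger at (297,240), and its angle suggests the keeper has hardly moved. I'll check that numerically.

Run:
```python
from geo import *
c=get_calibration("wrist")
pr=lambda P:proj(c,D2W(P)).round()[0]
print("piv",pr([90,76,39]),"plg",pr([242,0,25]),"tcp",proj(c,manip.read_state()["eef_pos"]).round())
for th in(0,.1,.2,.3,.4): print(th,pr([90+95*np.sin(th),76-95*np.cos(th),56]),"bar@65",pr([90+65*np.sin(th),76-65*np.cos(th),39]))
im=camera("top");save("t2",cv2.resize(im[190:260,290:385],None,fx=5,fy=5,interpolation=cv2.INTER_CUBIC))
im=camera("scene");save("s2",cv2.resize(im[160:282,250:390],None,fx=4,fy=4,interpolation=cv2.INTER_CUBIC))
```

```text
piv [180. 206.] plg [374.  33.] tcp [[319. 228.]]
0 [304. 268.] bar@65 [267. 240.]
0.1 [309. 257.] bar@65 [270. 233.]
0.2 [312. 245.] bar@65 [271. 225.]
0.3 [314. 232.] bar@65 [272. 216.]
0.4 [315. 218.] bar@65 [272. 207.]
```

View pics/s2.png

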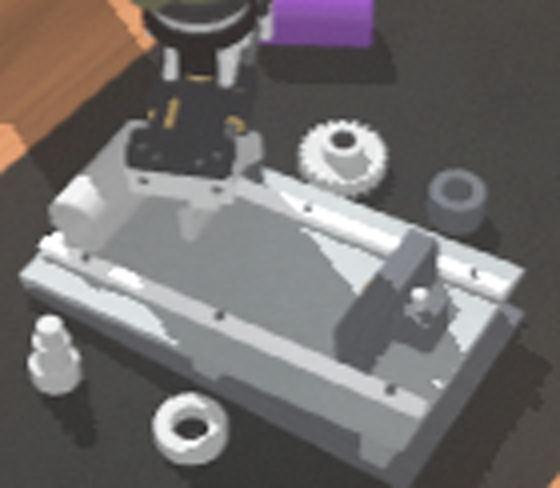

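Run:
```python
from geo import *
for i in range(2):
    show();camera("wrist")
c=get_calibration("scene");q=lambda P:((proj(c,P)[0]-[250,160])*4).round()
print("tcp in s2 crop",q(manip.read_state()["eef_pos"]))
for th in(0,.1,.2,.3,.4): print(th,q(D2W([90+95*np.sin(th),76-95*np.cos(th),56])),q(D2W([90+95*np.sin(th),76-95*np.cos(th),29])))
print("piv",q(D2W([90,76,39])))
for n in ["s2"]:
    im=cv2.imread("pics/s2.png");print(im[200:250:6,150:240:6].mean(2).astype(int))
```

```text
t 5.6 deck [116.9 -17.8  47.1] yaw-rel 0.401 world [559.7 -73.1  81. ] F [-0.4 -0.3  0.4] gap 0.3
t 5.65 deck [116.5 -17.8  46.8] yaw-rel 0.4 world [559.4 -73.2  80.8] F [-0.4  0.4  0.1] gap 0.5
tcp in s2 crop [204. 225.]
0 [171. 205.] [176. 230.]
0.1 [182. 209.] [187. 234.]
0.2 [194. 212.] [198. 237.]
0.3 [207. 214.] [211. 240.]
0.4 [219. 215.] [223. 241.]
piv [244. 140.]
[[138 136 138 141 147 153 156 184 188 188 188 186 191 197 157]
 [137 136 136 135 137 141 147 174 185 187 186 181 146 140 138]
 [135 135 135 135 137 158 165 163 157 162 160 151 140 137 138]
 [134 137 136 137 136 154 165 160 158 156 147 138 138 137 137]
 [138 136 137 137 136 152 165 162 159 152 139 137 138 137 139]
 [136 136 136 138 138 148 164 163 154 139 137 138 138 139 137]
 [137 136 137 136 138 143 164 164 145 135 136 138 137 137 136]
 [136 136 136 137 138 137 141 143 137 138 138 138 137 137 137]
 [137 136 138 136 137 137 138 137 139 138 136 136 137 137 138]]
```

Call:
arm_command(targets=[{"hand": -1, "x": 0, "y": 0, "z": -0.02, "yaw": 0}, {"hand": -1, "x": -0.01, "y": 0, "z": -0.03, "yaw": 0.1}, {"hand": -1, "x": -0.02, "y": 0, "z": -0.02, "yaw": 0.1}, {"hand": -1, "x": -0.02, "y": 0, "z": 0, "yaw": 0.1}, {"hand": -1, "x": -0.01, "y": 0, "z": 0, "yaw": 0.1}, {"hand": -1, "x": 0, "y": 0, "z": 0, "yaw": 0}])

```text
clock: 6.3
eef_pos: [502.4, -94.7, 150.5]
eef_rot: [3.141, -0.001, 0.109]
wrist_force: [-0.1, 0.7, 0.1]
finger_gap: 0.5
finger_force: 0.0
```

Run:
```python
from geo import *
show()
c=get_calibration("wrist");w=camera("wrist")
for th in(0,.1,.2,.3): print(th,proj(c,D2W([90+95*np.sin(th),76-95*np.cos(th),56])).round(),proj(c,D2W([90+95*np.sin(th),76-95*np.cos(th),39])).round())
s=camera("scene");s=cv2.resize(s[180:250,260:340],None,fx=5,fy=5,interpolation=cv2.INTER_CUBIC)
w=cv2.resize(w[60:260,170:370],None,fx=2,fy=2,interpolation=cv2.INTER_CUBIC)
o=np.zeros((400,800,3),np.uint8);o[:350,:400]=s;o[:,400:]=w;save("c3",o)
cs=get_calibration("scene");q=lambda P:((proj(cs,P)[0]-[260,180])*5).round()
print("tcp",q(manip.read_state()["eef_pos"]),[ (q(D2W([90+95*np.sin(th),76-95*np.cos(th),56])),q(D2W([90+95*np.sin(th),76-95*np.cos(th),29]))) for th in (0,.1,.2)])
```

```text
t 6.3 deck [ 65.2 -32.9 122.4] yaw-rel -0.002 world [502.4 -94.7 150.5] F [-0.1  0.7  0.1] gap 0.5
0 [[302. 167.]] [[303. 162.]]
0.1 [[301. 156.]] [[302. 152.]]
0.2 [[299. 144.]] [[300. 141.]]
0.3 [[296. 133.]] [[297. 130.]]
tcp [101.  76.] [(array([164., 156.]), array([170., 188.])), (array([178., 161.]), array([183., 193.])), (array([193., 165.]), array([198., 197.]))]
```

View pics/c3.png

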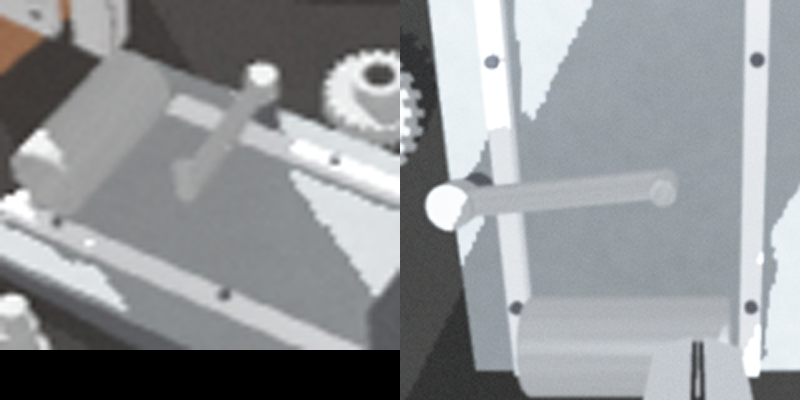

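The wrist crop shows the peg at px (301,155), so the keeper is untouched at 0.1 rad. In the scene crop the fingertips end at about row 57, while the reported TCP projects to row 76. The closed fingertips therefore sit higher than the TCP reading and passed over the peg. I'll triangulate the real tip.

Run:
```python
from geo import *
cw=get_calibration("wrist");cs=get_calibration("scene");s=manip.read_state();p=s["eef_pos"]
print("tri tip",tri(cw,(319,230),cs,(280,191.3)).round(1),"tcp",p.round(1))
for dz in(0,5,10,15,20): print(dz,proj(cw,p+[0,0,dz]).round(),((proj(cs,p+[0,0,dz])[0]-[260,180])*5).round())
im=cv2.imread("pics/c3.png");print(im[20:90:4,60:140:5].mean(2).astype(int))
```

```text
tri tip [506.6 -94.7 168. ] tcp [503.4 -94.4 150.2]
0 [[319. 228.]] [101.  76.]
5 [[319. 230.]] [100.  70.]
10 [[319. 233.]] [100.  64.]
15 [[319. 236.]] [99. 58.]
20 [[319. 239.]] [99. 52.]
[[144  84 112 172 186 186 185 186 184 185 159 156 184 148  78  57]
 [142  71  96 164 186 186 185 186 184 186 157 153 183 151  83  58]
 [132  66  92 160 185 187 185 186 184 184 163 160 182 154  89  61]
 [101  60  81 147 183 186 186 187 185 184 167 164 184 152  87  59]
 [ 76  54  80 145 182 187 186 188 186 184 165 164 177 137  76  57]
 [ 63  55  84 152 189 189 186 185 184 183 165 168 164 110  65  57]
 [ 59  58  75 121 164 184 190 187 181 182 167 167 139  78  54  56]
 [ 57  58  60  70 107 150 176 186 183 182 168 159 130  83  69  68]
 [ 59  60  59  60  68  86 123 166 183 183 166 157 160 144 129 109]
 [ 59  59  59  58  58  63  77 102 132 160 165 160 159 157 153 150]
 [ 59  58  59  59  60  59  58  60 104 150 161 159 158 160 160 164]
 [ 58  58  60  61  61  59  56  73 122 153 157 157 158 158 159 162]
 [ 58  60  60  62  61  58  71 119 152 156 157 157 157 157 160 162]
 [ 58  60  61  60  60  60 106 147 156 156 158 159 159 159 162 162]
 [ 61  60  60  60  54  78 128 154 157 157 159 160 160 161 164 163]
 [ 59  60  60  54  69 113 146 156 157 158 159 159 160 163 164 163]
 [ 59  59  56  64 105 143 155 157 157 159 159 158 161 163 163 161]
 [ 60  58  59  96 138 154 156 158 157 159 160 160 163 163 161 161]]
```

The real closed tip is about 20 mm above the reported TCP, and both views agree on that. I'll retry with the TCP 20 mm lower, watching the force.

Run:
```python
from geo import *
show();print(need([66,-20,60]),need([66,-20,26]))
```

```text
t 6.4 deck [ 66.1 -32.7 122. ] yaw-rel 0.004 world [503.4 -94.4 150.2] F [-0.5  0.6 -0.1] gap 0.5
[  6.4 -12.7  61.6] [  9.9 -12.7  95.5]
```

Call:
arm_command(targets=[{"hand": -1, "x": 0.003, "y": -0.0127, "z": 0.02, "yaw": 0}, {"hand": -1, "x": 0.003, "y": 0, "z": 0.03, "yaw": 0}, {"hand": -1, "x": 0.002, "y": 0, "z": 0.02, "yaw": 0}, {"hand": -1, "x": 0.001, "y": 0, "z": 0.015, "yaw": 0}, {"hand": -1, "x": 0.001, "y": 0, "z": 0.01, "yaw": 0}, {"hand": -1, "x": 0, "y": 0, "z": 0, "yaw": 0}, {"hand": -1, "x": 0, "y": 0, "z": 0, "yaw": 0}])

```text
clock: 7.1
eef_pos: [512.0, -80.6, 55.3]
eef_rot: [3.141, -0.0, 0.113]
wrist_force: [0.6, -0.0, -1.4]
finger_gap: 0.6
finger_force: 0.0
```

Run:
```python
from geo import *
show();print(need([76-.5,-20,26]),need([85,-19,26]))
```

```text
t 7.1 deck [ 66.3 -19.9  26.5] yaw-rel 0.002 world [512.  -80.6  55.3] F [ 0.6 -0.  -1.4] gap 0.6
[ 9.3  0.1 -0.5] [18.7 -0.9 -1.4]
```

Call:
arm_command(targets=[{"hand": -1, "x": 0.005, "y": 0, "z": -0.0005, "yaw": 0}, {"hand": -1, "x": 0.005, "y": 0, "z": -0.0005, "yaw": 0}, {"hand": -1, "x": 0.005, "y": 0, "z": -0.0005, "yaw": -0.05}, {"hand": -1, "x": 0.0048, "y": 0.0005, "z": -0.0005, "yaw": -0.05}, {"hand": -1, "x": 0.0048, "y": 0.0005, "z": -0.0005, "yaw": -0.05}, {"hand": -1, "x": 0.0048, "y": 0.0005, "z": -0.0005, "yaw": -0.05}, {"hand": -1, "x": 0.0048, "y": 0.0005, "z": -0.0005, "yaw": -0.05}, {"hand": -1, "x": 0.0048, "y": 0.0005, "z": -0.0005, "yaw": -0.05}, {"hand": -1, "x": 0.0048, "y": 0.0005, "z": -0.0005, "yaw": -0.05}, {"hand": -1, "x": 0.0048, "y": 0.0005, "z": -0.0005, "yaw": -0.05}])

```text
clock: 8.1
eef_pos: [560.0, -71.8, 60.3]
eef_rot: [3.141, -0.0, 0.514]
wrist_force: [-0.9, 0.1, 0.8]
finger_gap: 0.3
finger_force: 0.4
```

```bash
python3 th.py
python3 - <<'E'
from geo import *
c=get_calibration("wrist");im=camera("wrist");save("w4",im);
# measure bar angle: bar brightness profile along deck-y lines at r=30..60 from pivot, height 39
g=cv2.cvtColor(im,cv2.COLOR_RGB2GRAY)
for th in np.arange(-.1,1.75,.1):
    P=[[90+r*np.sin(th),76-r*np.cos(th),39] for r in (35,45,55,62,69)]
    uv=proj(c,D2W(P)).round().astype(int);print(round(th,2),[int(g[v,u]) if 0<=v<400 and 0<=u<640 else -1 for u,v in uv],uv[-1])
E
```

```text
t 8.1 deck [115.1 -16.5  26.4] yaw-rel 0.404 world [560.  -71.8  60.3] F [-0.9  0.1  0.8] gap 0.3
theta 0.411 r 95.9
-0.1 [151, 150, 152, 152, 152] [266 263]
0.0 [152, 154, 151, 155, 155] [270 255]
0.1 [154, 153, 153, 152, 151] [273 246]
0.2 [153, 153, 154, 152, 154] [275 237]
0.3 [175, 157, 152, 152, 152] [276 227]
0.4 [182, 178, 177, 176, 180] [276 217]
0.5 [176, 176, 177, 181, 183] [275 206]
0.6 [177, 168, 163, 157, 155] [273 196]
0.7 [190, 156, 159, 157, 155] [270 185]
0.8 [225, 154, 155, 160, 154] [265 175]
0.9 [226, 189, 157, 154, 159] [260 164]
1.0 [226, 226, 156, 156, 159] [253 155]
1.1 [153, 228, 227, 171, 161] [245 145]
1.2 [193, 236, 242, 255, 255] [237 136]
1.3 [236, 238, 238, 238, 245] [227 128]
1.4 [236, 238, 238, 239, 237] [217 121]
1.5 [238, 239, 236, 238, 236] [206 115]
1.6 [182, 154, 120, 113, 88] [195 110]
1.7 [72, 74, 48, 50, 49] [183 106]
```

The bar is now at about 0.45 rad and moving with the finger, so I'll continue the arc.

Call:
arm_command(targets=[{"hand": -1, "x": 0.0048, "y": 0.0005, "z": -0.0005, "yaw": -0.05}, {"hand": -1, "x": 0.0048, "y": 0.0005, "z": -0.0005, "yaw": -0.05}, {"hand": -1, "x": 0.0048, "y": 0.0005, "z": -0.0005, "yaw": -0.05}, {"hand": -1, "x": 0.0048, "y": 0.0005, "z": -0.0005, "yaw": -0.05}, {"hand": -1, "x": 0.0048, "y": 0.0005, "z": -0.0005, "yaw": -0.05}, {"hand": -1, "x": 0.0048, "y": 0.0005, "z": -0.0004, "yaw": -0.05}, {"hand": -1, "x": 0.0048, "y": 0.0005, "z": -0.0004, "yaw": -0.05}, {"hand": -1, "x": 0.0048, "y": 0.0005, "z": -0.0004, "yaw": -0.05}, {"hand": -1, "x": 0.0048, "y": 0.0005, "z": -0.0004, "yaw": -0.05}, {"hand": -1, "x": 0.0048, "y": 0.0005, "z": -0.0004, "yaw": -0.05}])

```text
clock: 9.15
eef_pos: [598.2, -43.6, 64.6]
eef_rot: [3.141, 0.0, 1.013]
wrist_force: [0.1, -0.4, -0.7]
finger_gap: 0.7
finger_force: 0.4
```

```bash
cat >> th.py <<'E'
c=get_calibration("wrist");im=camera("wrist")
g=cv2.cvtColor(im,cv2.COLOR_RGB2GRAY)
for th in np.arange(.6,1.85,.1):
    P=[[90+r*np.sin(th),76-r*np.cos(th),39] for r in (25,35,45,55,62,69)]
    uv=proj(c,D2W(P)).round().astype(int);print(round(th,2),[int(g[v,u]) if 0<=v<400 and 0<=u<640 else -1 for u,v in uv])
E
python3 th.py
```

```text
t 9.15 deck [156.5   7.3  26.4] yaw-rel 0.902 world [598.2 -43.6  64.6] F [ 0.1 -0.4 -0.7] gap 0.7
theta 0.915 r 95.6
0.6 [155, 151, 155, 153, 151, 154]
0.7 [186, 152, 155, 154, 151, 152]
0.8 [180, 178, 156, 154, 152, 154]
0.9 [178, 181, 176, 180, 182, 181]
1.0 [178, 175, 177, 184, 179, 181]
1.1 [184, 174, 169, 162, 159, 156]
1.2 [171, 212, 228, 167, 161, 160]
1.3 [142, 156, 227, 228, 228, 228]
1.4 [87, 154, 157, 159, 168, 217]
1.5 [92, 154, 159, 161, 237, 238]
1.6 [90, 158, 157, 236, 237, 239]
1.7 [91, 156, 238, 237, 240, 239]
1.8 [157, 219, 127, 72, 71, 74]
```

Call:
arm_command(targets=[{"hand": -1, "x": 0.0048, "y": 0.0005, "z": -0.0004, "yaw": -0.05}, {"hand": -1, "x": 0.0048, "y": 0.0005, "z": -0.0004, "yaw": -0.05}, {"hand": -1, "x": 0.0048, "y": 0.0005, "z": -0.0003, "yaw": -0.05}, {"hand": -1, "x": 0.0048, "y": 0.0005, "z": -0.0003, "yaw": -0.05}, {"hand": -1, "x": 0.0048, "y": 0.0005, "z": -0.0003, "yaw": -0.05}, {"hand": -1, "x": 0.0048, "y": 0.0005, "z": -0.0003, "yaw": -0.05}, {"hand": -1, "x": 0.0048, "y": 0.0005, "z": -0.0002, "yaw": -0.05}, {"hand": -1, "x": 0.0048, "y": 0.0005, "z": -0.0002, "yaw": -0.05}, {"hand": -1, "x": 0.0048, "y": 0.0005, "z": -0.0002, "yaw": -0.05}, {"hand": -1, "x": 0.0048, "y": 0.0005, "z": -0.0001, "yaw": -0.05}])

```text
clock: 10.2
eef_pos: [618.3, -0.5, 67.3]
eef_rot: [3.141, 0.0, 1.512]
wrist_force: [-1.1, 0.6, -0.2]
finger_gap: 0.4
finger_force: 0.4
```

Call:
arm_command(targets=[{"hand": -1, "x": 0.003, "y": 0, "z": 0, "yaw": -0.03}, {"hand": -1, "x": 0.003, "y": 0, "z": 0, "yaw": -0.03}, {"hand": -1, "x": 0.002, "y": 0, "z": 0, "yaw": 0}, {"hand": -1, "x": 0, "y": 0, "z": 0, "yaw": 0}])

```text
clock: 10.6
eef_pos: [618.5, 7.7, 67.1]
eef_rot: [3.141, -0.0, 1.571]
wrist_force: [-0.1, -0.0, -0.8]
finger_gap: 0.7
finger_force: 0.0
```

```bash
python3 th.py
```

```text
t 10.6 deck [182.4  56.1  26.2] yaw-rel 1.461 world [618.5   7.7  67.1] F [-0.1 -0.  -0.8] gap 0.7
theta 1.504 r 94.5
0.6 [142, 146, 142, 45, 48, 48]
0.7 [141, 142, 141, 48, 56, 49]
0.8 [143, 145, 146, 142, 51, 51]
0.9 [143, 144, 145, 141, 144, 53]
1.0 [145, 141, 143, 141, 146, 149]
1.1 [207, 141, 144, 146, 150, 146]
1.2 [216, 146, 143, 143, 145, 146]
1.3 [175, 214, 164, 143, 148, 150]
1.4 [164, 165, 188, 212, 219, 171]
1.5 [165, 169, 168, 166, 165, 168]
1.6 [164, 160, 167, 166, 169, 168]
1.7 [168, 162, 154, 146, 144, 145]
1.8 [153, 144, 149, 144, 148, 197]
```

Call:
arm_command(targets=[{"hand": -1, "x": 0.001, "y": 0, "z": 0, "yaw": 0}, {"hand": -1, "x": 0.001, "y": 0, "z": 0, "yaw": 0}, {"hand": -1, "x": 0.001, "y": 0, "z": 0, "yaw": 0}, {"hand": -1, "x": 0.001, "y": 0, "z": 0, "yaw": 0}, {"hand": -1, "x": 0, "y": 0, "z": 0, "yaw": 0}])

```text
clock: 11.15
eef_pos: [618.4, 11.7, 67.0]
eef_rot: [-3.141, -0.0, 1.572]
wrist_force: [-1.4, -0.7, 0.2]
finger_gap: 0.3
finger_force: 0.1
```

```bash
python3 th.py|head -2
```

```text
t 11.15 deck [182.7  60.   26.1] yaw-rel 1.461 world [618.4  11.7  67. ] F [-1.4 -0.7  0.2] gap 0.3
theta 1.546 r 94.1
```

Call:
arm_command(targets=[{"hand": -1, "x": 0.001, "y": 0, "z": 0, "yaw": 0}, {"hand": -1, "x": 0.001, "y": 0, "z": 0, "yaw": 0}, {"hand": -1, "x": 0, "y": 0, "z": 0, "yaw": 0}])

```text
clock: 11.5
eef_pos: [618.3, 12.8, 67.0]
eef_rot: [-3.141, 0.001, 1.572]
wrist_force: [-1.2, -6.1, -0.0]
finger_gap: 0.1
finger_force: 3.0
```

Call:
arm_command(targets=[{"hand": -1, "x": 0.001, "y": 0, "z": 0, "yaw": 0}, {"hand": -1, "x": 0.001, "y": 0, "z": 0, "yaw": 0}, {"hand": -1, "x": 0, "y": 0, "z": 0, "yaw": 0}])

```text
clock: 11.8
eef_pos: [618.3, 13.4, 67.0]
eef_rot: [-3.141, 0.003, 1.571]
wrist_force: [-1.6, -14.2, 0.4]
finger_gap: 0.4
finger_force: 7.0
```

```bash
python3 th.py
```

```text
t 11.8 deck [182.8  61.8  26. ] yaw-rel 1.461 world [618.3  13.4  67. ] F [ -1.6 -14.2   0.4] gap 0.4
theta 1.565 r 93.9
0.6 [148, 147, 146, 56, 55, 52]
0.7 [145, 148, 147, 59, 53, 51]
0.8 [148, 150, 147, 55, 54, 51]
0.9 [147, 150, 149, 147, 56, 50]
1.0 [148, 149, 151, 151, 151, 54]
1.1 [176, 148, 150, 154, 152, 153]
1.2 [222, 151, 150, 151, 154, 154]
1.3 [219, 220, 150, 152, 155, 154]
1.4 [174, 209, 222, 223, 195, 158]
1.5 [175, 172, 173, 176, 174, 174]
1.6 [171, 169, 172, 170, 169, 170]
1.7 [173, 174, 166, 158, 157, 151]
1.8 [170, 155, 157, 150, 156, 157]
```

The end stop is reached (force rose to 14 N at theta ≈1.57). I'll back off, rise, turn back and set the fingers half open.

Call:
arm_command(targets=[{"hand": -1, "x": -0.01, "y": 0, "z": 0, "yaw": 0}, {"hand": -1, "x": -0.015, "y": 0, "z": 0, "yaw": 0}, {"hand": -1, "x": -0.005, "y": 0, "z": -0.03, "yaw": 0}, {"hand": -1, "x": 0, "y": 0, "z": -0.04, "yaw": 0}, {"hand": 0, "x": 0, "y": 0, "z": -0.03, "yaw": 0.14}, {"hand": 0, "x": 0, "y": 0, "z": 0, "yaw": 0.14}, {"hand": 0, "x": 0, "y": 0, "z": 0, "yaw": 0.14}, {"hand": 0, "x": 0, "y": 0, "z": 0, "yaw": 0.14}, {"hand": 0, "x": 0, "y": 0, "z": 0, "yaw": 0.14}, {"hand": 0, "x": 0, "y": 0, "z": 0, "yaw": 0.14}])

```text
clock: 12.85
eef_pos: [618.5, -15.1, 167.0]
eef_rot: [-3.141, -0.0, 0.726]
wrist_force: [-0.1, 0.1, 0.3]
finger_gap: 44.8
finger_force: 0.0
```

Call:
arm_command(targets=[{"hand": 0, "x": 0, "y": 0, "z": 0, "yaw": 0.14}, {"hand": 0, "x": 0, "y": 0, "z": 0, "yaw": 0.14}, {"hand": 0, "x": 0, "y": 0, "z": 0, "yaw": 0.14}, {"hand": 0, "x": 0, "y": 0, "z": 0, "yaw": 0.14}, {"hand": 0, "x": 0, "y": 0, "z": 0, "yaw": 0.061}, {"hand": 0, "x": 0, "y": 0, "z": 0, "yaw": 0}])

```text
clock: 13.45
eef_pos: [618.5, -15.0, 167.1]
eef_rot: [-3.141, -0.0, 0.11]
wrist_force: [0.1, -0.6, -0.0]
finger_gap: 47.0
finger_force: 0.0
```

Run:
```python
from geo import *
show();print(need([-50,0,110]),need([-45,0,20]))
```

```text
t 13.45 deck [190.3  33.5 125.9] yaw-rel -0.001 world [618.5 -15.  167.1] F [ 0.1 -0.6 -0. ] gap 47.0
[-237.3   33.7   40.9] [-222.9   33.7  129.9]
```

Call:
arm_command(targets=[{"hand": 0, "x": -0.03, "y": 0.005, "z": 0, "yaw": 0}, {"hand": 0, "x": -0.03, "y": 0.005, "z": 0, "yaw": 0}, {"hand": 0, "x": -0.03, "y": 0.005, "z": 0, "yaw": 0}, {"hand": 0, "x": -0.03, "y": 0.005, "z": 0, "yaw": 0}, {"hand": 0, "x": -0.03, "y": 0.005, "z": 0, "yaw": 0}, {"hand": 0, "x": -0.03, "y": 0.005, "z": 0, "yaw": 0}, {"hand": 0, "x": -0.03, "y": 0.0037, "z": 0, "yaw": 0}, {"hand": 0, "x": -0.027, "y": 0, "z": 0.02, "yaw": 0}, {"hand": 0, "x": 0, "y": 0, "z": 0.02, "yaw": 0}, {"hand": 0, "x": 0, "y": 0, "z": 0, "yaw": 0}])

```text
clock: 14.45
eef_pos: [385.4, -74.2, 125.8]
eef_rot: [-3.141, 0.002, 0.112]
wrist_force: [0.2, -0.6, 0.2]
finger_gap: 47.3
finger_force: 0.0
```

Run:
```python
from geo import *
show();print(need([-50,0,20]))
p=manip.read_state()["eef_pos"]
w=camera("wrist");s=camera("scene");cs=get_calibration("scene");cw=get_calibration("wrist")
u=proj(cs,p)[0].round().astype(int);print("tcp scene px",u)
x0,y0=u-[50,55];sc=cv2.resize(s[y0:y0+90,x0:x0+80],None,fx=5,fy=5,interpolation=cv2.INTER_CUBIC)
w=cv2.resize(w[60:340,170:470],None,fx=1.33,fy=1.33)
o=np.zeros((450,800,3),np.uint8);o[:,:400]=sc;o[:w.shape[0],400:400+w.shape[1]]=w;save("c4",o)
# predicted finger tip centres for dz
yaw=manip.read_state()["eef_rot"][2];ty=np.array([np.sin(yaw),-np.cos(yaw),0])
for dz in(0,10,20):
  for sgn in(-1,1):
    P=p+sgn*30*ty+[0,0,dz];print(dz,sgn,((proj(cs,P)[0]-[x0,y0])*5).round(),((proj(cw,P)[0]-[170,60])*1.33+[400,0]).round())
```

```text
t 14.45 deck [-50.9   0.3 109.7] yaw-rel 0.002 world [385.4 -74.2 125.8] F [ 0.2 -0.6  0.2] gap 47.3
[10.2  0.4 89.1]
tcp scene px [255 179]
0 -1 [282. 243.] [538. 225.]
0 1 [221. 304.] [656. 225.]
10 -1 [280. 231.] [535. 232.]
10 1 [219. 292.] [659. 232.]
20 -1 [279. 219.] [532. 239.]
20 1 [217. 280.] [662. 239.]
```

View pics/c4.png

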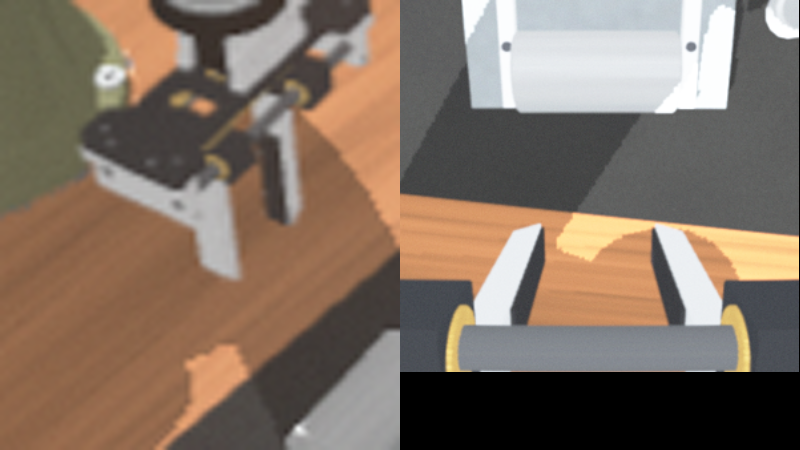

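The picture shows fingers half open, with tip bottoms at (225,270) and (282,216). That again puts the true tips about 22 mm above the reported TCP. The sleeve is centred between the fingers in the wrist view (centre 596 against 598). I'll descend behind the sleeve with the TCP about 5 mm below deck level.

Call:
arm_command(targets=[{"hand": 0, "x": 0, "y": 0.0004, "z": 0.03, "yaw": 0}, {"hand": 0, "x": 0, "y": 0, "z": 0.03, "yaw": 0}, {"hand": 0, "x": 0, "y": 0, "z": 0.025, "yaw": 0}, {"hand": 0, "x": 0, "y": 0, "z": 0.015, "yaw": 0}, {"hand": 0, "x": 0, "y": 0, "z": 0.0135, "yaw": 0}, {"hand": 0, "x": 0.008, "y": 0, "z": 0, "yaw": 0}, {"hand": 0, "x": 0.008, "y": 0, "z": 0, "yaw": 0}, {"hand": 0, "x": 0, "y": 0, "z": 0, "yaw": 0}])

```text
clock: 15.35
eef_pos: [404.6, -72.9, 14.7]
eef_rot: [3.141, -0.002, 0.112]
wrist_force: [-0.3, -0.0, -0.4]
finger_gap: 47.0
finger_force: 0.0
```

Run:
```python
from geo import *
show();print(need([-20,0,-5]))
```

```text
t 15.35 deck [-43.4  -0.5  -2.8] yaw-rel 0.001 world [404.6 -72.9  14.7] F [-0.3 -0.  -0.4] gap 47.0
[23.5 -0.5 -0.3]
```

Call:
arm_command(targets=[{"hand": 0, "x": 0.005, "y": -0.0005, "z": -0.0003, "yaw": 0}, {"hand": 0, "x": 0.005, "y": 0, "z": -0.0005, "yaw": 0}, {"hand": 0, "x": 0.004, "y": 0, "z": -0.0004, "yaw": 0}, {"hand": 0, "x": 0.0025, "y": 0, "z": -0.0003, "yaw": 0}, {"hand": 0, "x": 0.0025, "y": 0, "z": -0.0003, "yaw": 0}, {"hand": 0, "x": 0.0025, "y": 0, "z": -0.0003, "yaw": 0}, {"hand": 0, "x": 0.0025, "y": 0, "z": -0.0003, "yaw": 0}, {"hand": 0, "x": 0.0025, "y": 0, "z": -0.0003, "yaw": 0}, {"hand": 0, "x": 0.0025, "y": 0, "z": -0.0003, "yaw": 0}])

```text
clock: 16.25
eef_pos: [431.4, -69.0, 16.5]
eef_rot: [-3.142, 0.0, 0.111]
wrist_force: [-1.8, -0.3, 0.8]
finger_gap: 47.2
finger_force: 0.7
```

Run:
```python
from geo import *
show()
```

```text
t 16.25 deck [-16.3   0.4  -3.8] yaw-rel 0.0 world [431.4 -69.   16.5] F [-1.8 -0.3  0.8] gap 47.2
```

Call:
arm_command(targets=[{"hand": 0, "x": 0.0025, "y": 0, "z": -0.00026, "yaw": 0}, {"hand": 0, "x": 0.0025, "y": 0, "z": -0.00026, "yaw": 0}, {"hand": 0, "x": 0.0025, "y": 0, "z": -0.00026, "yaw": 0}, {"hand": 0, "x": 0.0025, "y": 0, "z": -0.00026, "yaw": 0}, {"hand": 0, "x": 0.0025, "y": 0, "z": -0.00026, "yaw": 0}, {"hand": 0, "x": 0.0025, "y": 0, "z": -0.00026, "yaw": 0}, {"hand": 0, "x": 0.0025, "y": 0, "z": -0.00026, "yaw": 0}, {"hand": 0, "x": 0.0025, "y": 0, "z": -0.00026, "yaw": 0}, {"hand": 0, "x": 0.0025, "y": 0, "z": -0.00026, "yaw": 0}, {"hand": 0, "x": 0.0025, "y": 0, "z": -0.00026, "yaw": 0}])

```text
clock: 17.25
eef_pos: [456.4, -66.3, 19.2]
eef_rot: [-3.142, 0.0, 0.111]
wrist_force: [-1.3, -0.5, -0.4]
finger_gap: 47.1
finger_force: 0.7
```

Run:
```python
from geo import *
show()
w=camera("wrist");t_=camera("top")
w=cv2.resize(w[40:340,120:520],None,fx=1,fy=1)
tt=cv2.resize(t_[130:255,290:385],None,fx=4,fy=4,interpolation=cv2.INTER_CUBIC)
o=np.zeros((500,780,3),np.uint8);o[:,:380]=tt;o[:300,380:]=w;save("c5",o)
```

```text
t 17.25 deck [ 9.   0.4 -3.8] yaw-rel 0.0 world [456.4 -66.3  19.2] F [-1.3 -0.5 -0.4] gap 47.1
```

View pics/c5.png

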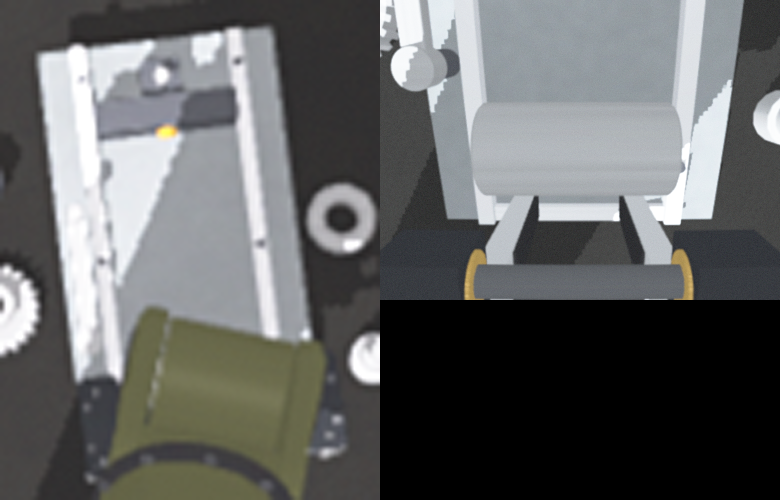

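The picture shows the sleeve square in the lane, off the kerb, with both fingers against its back. The keeper lies along the left rail. I'll continue slowly.

Call:
arm_command(targets=[{"hand": 0, "x": 0.0025, "y": 0, "z": -0.00026, "yaw": 0}, {"hand": 0, "x": 0.0025, "y": 0, "z": -0.00026, "yaw": 0}, {"hand": 0, "x": 0.0025, "y": 0, "z": -0.00026, "yaw": 0}, {"hand": 0, "x": 0.0025, "y": 0, "z": -0.00026, "yaw": 0}, {"hand": 0, "x": 0.0025, "y": 0, "z": -0.00026, "yaw": 0}, {"hand": 0, "x": 0.0025, "y": 0, "z": -0.00026, "yaw": 0}, {"hand": 0, "x": 0.0025, "y": 0, "z": -0.00026, "yaw": 0}, {"hand": 0, "x": 0.0025, "y": 0, "z": -0.00026, "yaw": 0}, {"hand": 0, "x": 0.0025, "y": 0, "z": -0.00026, "yaw": 0}, {"hand": 0, "x": 0.0025, "y": 0, "z": -0.00026, "yaw": 0}])

```text
clock: 18.35
eef_pos: [481.3, -63.5, 21.8]
eef_rot: [-3.142, -0.0, 0.111]
wrist_force: [-1.6, 0.1, 0.7]
finger_gap: 47.0
finger_force: 0.7
```

Call:
arm_command(targets=[{"hand": 0, "x": 0.0025, "y": 0, "z": -0.00026, "yaw": 0}, {"hand": 0, "x": 0.0025, "y": 0, "z": -0.00026, "yaw": 0}, {"hand": 0, "x": 0.0025, "y": 0, "z": -0.00026, "yaw": 0}, {"hand": 0, "x": 0.0025, "y": 0, "z": -0.00026, "yaw": 0}, {"hand": 0, "x": 0.0025, "y": 0, "z": -0.00026, "yaw": 0}, {"hand": 0, "x": 0.0025, "y": 0, "z": -0.00026, "yaw": 0}, {"hand": 0, "x": 0.0025, "y": 0, "z": -0.00026, "yaw": 0}, {"hand": 0, "x": 0.0025, "y": 0, "z": -0.00026, "yaw": 0}, {"hand": 0, "x": 0.0025, "y": 0, "z": -0.00026, "yaw": 0}, {"hand": 0, "x": 0.0025, "y": 0, "z": -0.00026, "yaw": 0}])

```text
clock: 19.35
eef_pos: [506.1, -60.8, 24.4]
eef_rot: [3.142, -0.0, 0.111]
wrist_force: [-1.6, -0.5, 1.3]
finger_gap: 47.0
finger_force: 0.7
```

Call:
arm_command(targets=[{"hand": 0, "x": 0.0025, "y": 0, "z": -0.00026, "yaw": 0}, {"hand": 0, "x": 0.0025, "y": 0, "z": -0.00026, "yaw": 0}, {"hand": 0, "x": 0.0025, "y": 0, "z": -0.00026, "yaw": 0}, {"hand": 0, "x": 0.0025, "y": 0, "z": -0.00026, "yaw": 0}, {"hand": 0, "x": 0.0025, "y": 0, "z": -0.00026, "yaw": 0}, {"hand": 0, "x": 0.0025, "y": 0, "z": -0.00026, "yaw": 0}, {"hand": 0, "x": 0.0025, "y": 0, "z": -0.00026, "yaw": 0}, {"hand": 0, "x": 0.0025, "y": 0, "z": -0.00026, "yaw": 0}, {"hand": 0, "x": 0.0025, "y": 0, "z": -0.00026, "yaw": 0}, {"hand": 0, "x": 0.0025, "y": 0, "z": -0.00026, "yaw": 0}])

```text
clock: 20.35
eef_pos: [530.9, -58.0, 27.0]
eef_rot: [3.142, -0.0, 0.111]
wrist_force: [-2.0, -0.1, 0.6]
finger_gap: 46.9
finger_force: 0.7
```

```bash
cat > sl.py <<'E'
from geo import *
show()
c=get_calibration("wrist");g=cv2.cvtColor(camera("wrist"),cv2.COLOR_RGB2GRAY).astype(int)
o,e=[],[]
x0=W2D(manip.read_state()["eef_pos"])[0]
for x in range(int(x0)+10,int(x0)+110,4):
    uv=proj(c,D2W([[x,y,35] for y in(-40,-20,0,20,40)])).round().astype(int)
    print(x,uv[2],[int(g[v,u]) if 0<=v<400 and 0<=u<640 else -1 for u,v in uv])
E
python3 sl.py
```

```text
t 20.35 deck [84.5  0.4 -3.9] yaw-rel 0.0 world [530.9 -58.   27. ] F [-2.  -0.1  0.6] gap 46.9
94 [319 242] [146, 144, 143, 143, 143]
98 [320 236] [145, 142, 144, 147, 145]
102 [320 229] [164, 162, 166, 167, 163]
106 [320 222] [168, 161, 163, 163, 163]
110 [320 215] [172, 174, 174, 173, 172]
114 [320 208] [164, 166, 162, 166, 170]
118 [320 201] [171, 170, 171, 167, 166]
122 [320 194] [178, 180, 173, 171, 171]
126 [320 186] [182, 182, 179, 180, 179]
130 [320 179] [174, 174, 178, 173, 174]
134 [320 171] [175, 174, 172, 171, 167]
138 [320 163] [176, 173, 173, 170, 170]
142 [320 155] [168, 169, 165, 167, 164]
146 [320 147] [163, 162, 165, 165, 165]
150 [320 139] [141, 145, 146, 148, 151]
154 [320 131] [145, 144, 146, 148, 148]
158 [320 122] [142, 150, 149, 149, 148]
162 [320 114] [146, 147, 148, 152, 149]
166 [320 105] [148, 150, 147, 151, 230]
170 [320  96] [150, 145, 151, 151, 230]
174 [320  87] [148, 147, 152, 150, 229]
178 [320  78] [147, 154, 149, 151, 230]
182 [320  69] [143, 151, 152, 150, 229]
186 [320  60] [144, 149, 154, 152, 228]
190 [320  50] [149, 151, 155, 153, 230]
```

Call:
arm_command(targets=[{"hand": 0, "x": 0.0025, "y": 0, "z": -0.00026, "yaw": 0}, {"hand": 0, "x": 0.0025, "y": 0, "z": -0.00026, "yaw": 0}, {"hand": 0, "x": 0.0025, "y": 0, "z": -0.00026, "yaw": 0}, {"hand": 0, "x": 0.0025, "y": 0, "z": -0.00026, "yaw": 0}, {"hand": 0, "x": 0.0025, "y": 0, "z": -0.00026, "yaw": 0}, {"hand": 0, "x": 0.0025, "y": 0, "z": -0.00026, "yaw": 0}, {"hand": 0, "x": 0.0025, "y": 0, "z": -0.00026, "yaw": 0}, {"hand": 0, "x": 0.0025, "y": 0, "z": -0.00026, "yaw": 0}, {"hand": 0, "x": 0.0025, "y": 0, "z": -0.00026, "yaw": 0}, {"hand": 0, "x": 0.0025, "y": 0, "z": -0.00026, "yaw": 0}])

```text
clock: 21.4
eef_pos: [555.8, -55.2, 29.6]
eef_rot: [-3.142, 0.0, 0.111]
wrist_force: [-1.3, 0.1, -0.3]
finger_gap: 46.9
finger_force: 0.7
```

Call:
arm_command(targets=[{"hand": 0, "x": 0.0025, "y": 0, "z": -0.00026, "yaw": 0}, {"hand": 0, "x": 0.0025, "y": 0, "z": -0.00026, "yaw": 0}, {"hand": 0, "x": 0.0025, "y": 0, "z": -0.00026, "yaw": 0}, {"hand": 0, "x": 0.0025, "y": 0, "z": -0.00026, "yaw": 0}, {"hand": 0, "x": 0.0025, "y": 0, "z": -0.00026, "yaw": 0}, {"hand": 0, "x": 0.0025, "y": 0, "z": -0.00026, "yaw": 0}, {"hand": 0, "x": 0.0025, "y": 0, "z": -0.00026, "yaw": 0}, {"hand": 0, "x": 0.0025, "y": 0, "z": -0.00026, "yaw": 0}, {"hand": 0, "x": 0.0025, "y": 0, "z": -0.00026, "yaw": 0}, {"hand": 0, "x": 0.0025, "y": 0, "z": -0.00026, "yaw": 0}])

```text
clock: 22.4
eef_pos: [580.6, -52.5, 32.2]
eef_rot: [3.142, 0.0, 0.111]
wrist_force: [-1.3, -0.2, 0.4]
finger_gap: 46.8
finger_force: 0.7
```

Call:
arm_command(targets=[{"hand": 0, "x": 0.002, "y": 0, "z": -0.0002, "yaw": 0}, {"hand": 0, "x": 0.002, "y": 0, "z": -0.0002, "yaw": 0}, {"hand": 0, "x": 0.002, "y": 0, "z": -0.0002, "yaw": 0}, {"hand": 0, "x": 0.002, "y": 0, "z": -0.0002, "yaw": 0}, {"hand": 0, "x": 0.002, "y": 0, "z": -0.0002, "yaw": 0}, {"hand": 0, "x": 0.002, "y": 0, "z": -0.0002, "yaw": 0}, {"hand": 0, "x": 0.002, "y": 0, "z": -0.0002, "yaw": 0}, {"hand": 0, "x": 0.002, "y": 0, "z": -0.0002, "yaw": 0}])

```text
clock: 23.2
eef_pos: [596.5, -50.7, 33.8]
eef_rot: [-3.142, -0.0, 0.111]
wrist_force: [-1.3, 0.1, 0.1]
finger_gap: 47.0
finger_force: 0.7
```

Run:
```python
from geo import *
show()
```

```text
t 23.2 deck [150.8   0.4  -4. ] yaw-rel 0.0 world [596.5 -50.7  33.8] F [-1.3  0.1  0.1] gap 47.0
```

Call:
arm_command(targets=[{"hand": 0, "x": 0.002, "y": 0, "z": -0.0002, "yaw": 0}, {"hand": 0, "x": 0.002, "y": 0, "z": -0.0002, "yaw": 0}, {"hand": 0, "x": 0.002, "y": 0, "z": -0.0002, "yaw": 0}, {"hand": 0, "x": 0.002, "y": 0, "z": -0.0002, "yaw": 0}, {"hand": 0, "x": 0.002, "y": 0, "z": -0.0002, "yaw": 0}, {"hand": 0, "x": 0.002, "y": 0, "z": -0.0002, "yaw": 0}, {"hand": 0, "x": 0.002, "y": 0, "z": -0.0002, "yaw": 0}, {"hand": 0, "x": 0.002, "y": 0, "z": -0.0002, "yaw": 0}, {"hand": 0, "x": 0.002, "y": 0, "z": -0.0002, "yaw": 0}])

```text
clock: 24.1
eef_pos: [614.4, -48.7, 35.5]
eef_rot: [3.142, 0.0, 0.111]
wrist_force: [-1.0, -0.4, 0.5]
finger_gap: 47.1
finger_force: 0.7
```

Call:
arm_command(targets=[{"hand": 0, "x": 0.001, "y": 0, "z": -0.0001, "yaw": 0}, {"hand": 0, "x": 0.001, "y": 0, "z": -0.0001, "yaw": 0}, {"hand": 0, "x": 0.001, "y": 0, "z": -0.0001, "yaw": 0}, {"hand": 0, "x": 0.001, "y": 0, "z": -0.0001, "yaw": 0}, {"hand": 0, "x": 0.001, "y": 0, "z": -0.0001, "yaw": 0}, {"hand": 0, "x": 0.001, "y": 0, "z": -0.0001, "yaw": 0}])

```text
clock: 24.7
eef_pos: [620.1, -48.1, 36.1]
eef_rot: [-3.142, 0.0, 0.111]
wrist_force: [-4.6, -0.3, 1.8]
finger_gap: 47.1
finger_force: 2.2
```

Call:
arm_command(targets=[{"hand": 0, "x": 0.001, "y": 0, "z": -0.0001, "yaw": 0}, {"hand": 0, "x": 0.001, "y": 0, "z": -0.0001, "yaw": 0}, {"hand": 0, "x": 0.001, "y": 0, "z": -0.0001, "yaw": 0}, {"hand": 0, "x": 0.001, "y": 0, "z": -0.0001, "yaw": 0}])

```text
clock: 25.1
eef_pos: [623.9, -47.7, 36.5]
eef_rot: [-3.142, 0.001, 0.111]
wrist_force: [-6.8, -1.5, 3.1]
finger_gap: 47.1
finger_force: 3.0
```

```bash
python3 sl.py
```

```text
t 25.1 deck [178.5   0.4  -4.2] yaw-rel 0.0 world [623.9 -47.7  36.5] F [-6.8 -1.5  3.1] gap 47.1
188 [320 243] [157, 161, 164, 164, 164]
192 [320 236] [165, 165, 164, 169, 166]
196 [320 229] [177, 172, 175, 177, 173]
200 [320 223] [183, 185, 184, 182, 181]
204 [320 216] [182, 184, 183, 183, 181]
208 [320 208] [180, 183, 186, 185, 188]
212 [320 201] [189, 189, 191, 189, 191]
216 [320 194] [184, 184, 185, 184, 187]
220 [320 187] [191, 194, 194, 192, 189]
224 [320 179] [188, 190, 192, 186, 190]
228 [320 171] [181, 179, 184, 181, 183]
232 [320 164] [184, 181, 181, 183, 183]
236 [320 156] [182, 184, 179, 180, 183]
240 [320 148] [175, 176, 178, 175, 180]
244 [320 139] [96, 103, 97, 96, 96]
248 [320 131] [95, 93, 96, 97, 99]
252 [320 123] [101, 99, 102, 99, 98]
256 [320 114] [98, 99, 99, 100, 99]
260 [320 105] [96, 94, 95, 97, 98]
264 [320  97] [98, 97, 97, 102, 99]
268 [320  88] [167, 163, 97, 158, 156]
272 [320  78] [165, 168, 105, 167, 169]
276 [320  69] [171, 170, 169, 165, 236]
280 [320  60] [171, 171, 191, 166, 237]
284 [320  50] [172, 172, 195, 163, 238]
```

The plunger is being pressed. I'll go in fine steps until the force jumps at the block.

Call:
arm_command(targets=[{"hand": 0, "x": 0.0007, "y": 0, "z": -0.0001, "yaw": 0}, {"hand": 0, "x": 0.0007, "y": 0, "z": 0, "yaw": 0}, {"hand": 0, "x": 0, "y": 0, "z": 0, "yaw": 0}])

```text
clock: 25.45
eef_pos: [625.2, -47.5, 36.5]
eef_rot: [-3.141, 0.001, 0.111]
wrist_force: [-5.3, -0.2, 1.8]
finger_gap: 47.2
finger_force: 2.9
```

Call:
arm_command(targets=[{"hand": 0, "x": 0.0007, "y": 0, "z": -0.0001, "yaw": 0}, {"hand": 0, "x": 0.0007, "y": 0, "z": 0, "yaw": 0}, {"hand": 0, "x": 0, "y": 0, "z": 0, "yaw": 0}])

```text
clock: 25.75
eef_pos: [625.8, -47.4, 36.4]
eef_rot: [-3.141, 0.003, 0.111]
wrist_force: [-10.8, -1.4, 4.2]
finger_gap: 47.1
finger_force: 5.6
```

Call:
arm_command(targets=[{"hand": 0, "x": 0.0006, "y": 0, "z": 0, "yaw": 0}, {"hand": 0, "x": 0, "y": 0, "z": 0, "yaw": 0}, {"hand": 0, "x": 0, "y": 0, "z": 0, "yaw": 0}, {"hand": 0, "x": 0, "y": 0, "z": 0, "yaw": 0}, {"hand": 0, "x": 0, "y": 0, "z": 0, "yaw": 0}])

```text
clock: 26.25
eef_pos: [625.8, -47.4, 36.2]
eef_rot: [-3.141, 0.005, 0.111]
wrist_force: [-15.3, -1.5, 4.7]
finger_gap: 46.9
finger_force: 7.4
```

Run:
```python
from geo import *
show()
w=camera("wrist")[0:300,120:520];s=camera("scene");s=cv2.resize(s[170:280,280:390],None,fx=3.6,fy=3.6,interpolation=cv2.INTER_CUBIC)
o=np.zeros((400,800,3),np.uint8);o[:300,:400]=w;o[:396,400:796]=s;save("c6",o)
```

```text
t 26.25 deck [180.3   0.5  -4.7] yaw-rel 0.0 world [625.8 -47.4  36.2] F [-15.3  -1.5   4.7] gap 46.9
```

View pics/c6.png

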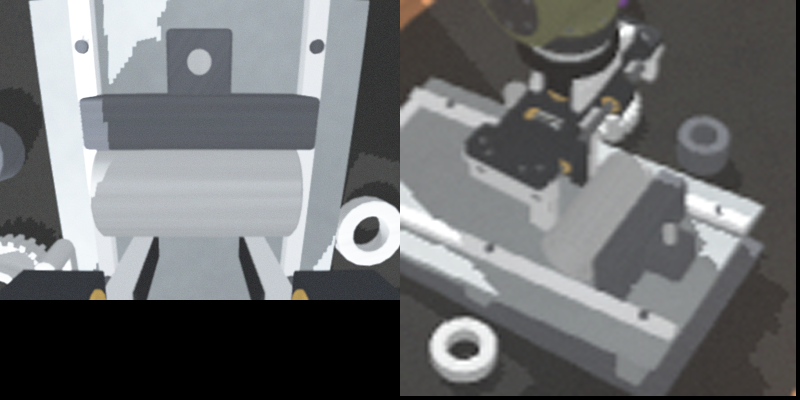

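The sleeve lies square and flush along the stop block (block edge at row 150 across its whole width). The motion has stalled at 15 N and the keeper is clear on the left. I'll hand it in.

```bash
python3 -c "
from cell import manip
print(manip.sign_off())"
```

```text
the job is handed in; nothing more can be done
None
```

The job is handed in at about 26 s: I swung the keeper arm open to its end stop, then pushed the sleeve slowly up the ramp until it stalled square against the stop block at about 15 N (taken as plunger pressed in), and both fingers are still holding it there.

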